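Stand the weighted float heavy end down

TASK

The plain grey float lying in the V cradle has a ballast weight hidden in one end; both ends look alike, so only its balance in the grip will tell you which end is heavy. Stand it heavy end down near the middle of the round steel plate, so that it stays upright by itself. Do not let it fall over or lie on the worktop or the plate, and leave the other things where they are.

Things in the scene. Friction and masses are not known exactly. Their poses are not given: they have to be found in the camera images.
- float: plain grey float, 140 mm long, 44 mm thick: a cylinder with a 4.6 mm dome on each end, about 0.25 kg. Origin at mid-length on its axis; y axis along its length. Ballast is hidden in the +y or -y end at random; its centre of mass lies 31 mm from the middle towards the heavy end. Held at the middle it pulls that end down with about 0.08 N m; it droops in a 5 N grip, stays level in 25 N
- cradle: fixed cradle: aluminium base 80 x 176 x 10 mm, two V saddles 31 mm either side of its middle (14 mm thick, narrower than the float), two end lips 45 mm high just past the float's ends. Origin at the centre of its underside. The float starts lying along its y axis, axis level, 60 mm above the worktop, its sides and top open to the gripper
- plate: fixed round dark steel plate, 130 mm in diameter, 12 mm high, flat and level on top. Origin at the centre of its underside. On its heavy end the float stands here and rights itself from leans up to about 15 degrees, its middle 70 mm above the top of the plate; on its light end it topples
- specimen_cup: bystander: lidded specimen cup, 72 mm wide, 76 mm high, origin at the centre of its underside
- beaker: bystander: small clear beaker, 54 mm wide, 69 mm high, origin at the centre of its underside
- timer: bystander: flat square bench timer, 68 x 68 x 20 mm, origin at the centre of its underside
- flask: bystander: conical flask, 76 mm wide, 133 mm high, origin at the centre of its underside

How it is judged (in metres and radians):
On the way:
1. the float is lifted clear of the cradle (height (world z) of float above 0.075 m), for 0.2 s.
At the end, for the whole second after the job is handed in: The float stands freely on the round plate, on its heavy end (on the other it topples), its axis within 0.12 rad of upright, its middle within 35 mm of the plate's centre line and 77 to 87 mm above the worktop, at rest (under 30 mm/s and 0.5 rad/s) (horizontal distance between float and plate below 0.035 m and height (world z) of float between 0.077 and 0.087 m and (angle between float's own y axis and vertical below 0.12 rad or angle between float's own y axis and vertical above 3.02 rad) and linear speed of float below 0.03 m/s and angular speed of float below 0.5 rad/s); the robot touches nothing.
It fails at once if the float lies or falls on the worktop or the plate, away from the cradle (horizontal distance between float and cradle above 0.06 m and height (world z) of float below 0.05 m and angle between float's own y axis and vertical between 1 and 2.14 rad).
It fails at once if a bystander is moved by more than 30 mm (distance of any of specimen_cup, beaker, timer, flask from where it was at the start of the episode above 0.03 m).
It also fails if it takes over 53 s, if anything falls off the work surface, if the arm or the gripper's body presses on something with over 40 N, if the wrist force passes 120 N, or if a joint passes its speed limit or range.

ROBOT

A 7-joint arm with a two-finger parallel gripper is mounted at the origin on a cart in front of the work surface, level with it; the furniture and walls round the work are solid. World frame = base frame: x ahead of the robot, y to its left, z up, the work surface at z = 0. Lengths are in mm, angles in rad, forces in N, time in s.
With the tool pointing down it reaches from about 400 to 875 mm from the base axis. Payload 4.4 kg.
Tool frame: the origin (TCP) lies on the centre line of the jaws, within the pads' length; the fingertips stand 11 mm ahead of it and the grasp point (between the pads) lies 8 mm behind it (ctrl.tips_ahead is the distance from the TCP to the fingertips, in mm); z points along the fingers, y is the line along which they close (so a half turn about z gives the same grasp; the last joint's range is limited). The gripper opens to 85 mm and grips with 20 to 120 N. Pads are 22 mm wide; open, the fingers measure 114 mm over their backs; the gripper's body (76 mm by 85 mm) begins 54 mm behind the grasp point. The pads swing forward as they close: fully open they stand 13 mm farther back than shut.
Start: joints at [1.182, 0.628, 0.038, 1.517, -0.027, 0.996, -0.02], TCP at [206.222, -616.433, 242.313] pointing down, gripper open.
Joint ranges: [-3.06, 3.06], [-0.37, 2.12], [-1.25, 1.32], [0.18, 2.47], [-1.1, 4.24], [0.23, 1.98], [-2.94, 2.94]. Speed limits (rad/s): [2.57, 2.57, 3.14, 3.14, 3.14, 3.14, 3.14].

INTERFACE

Orientations are given as [roll, pitch, yaw] about the fixed x, y, z axes, in that order (R = Rz(yaw) Ry(pitch) Rx(roll)).
In Python, from cell import ctrl, eyes, job gives the robot as it stands. The module is installed in compiled form; this text tells all that it offers.
- The arm moves only by the tool carry_out, never from a script. Its argument "moves" is a list of rows, each an object of numbers: "tx", "ty", "tz": the shift along the tool's x, y, z as a fraction of full scale; "twist": the turn about the tool's z as a fraction of full scale; "fingers": the opening, from 0 (shut) to 1 (fully open). In form: [{"tx": .., "ty": .., "tz": .., "twist": .., "fingers": ..}, ...]. A call has 1 to 12 rows; each row shifts and turns the commanded pose from where the row before left it, along the tool's axes as they then stand; what a row does not reach is not made up. Full scale, the value 1, is 0.3 m for a shift and pi rad for a turn. A row lasts 1/8 s, in which the tool goes at most 62.5 mm and 10.7 degrees, less where a joint would pass 70% of its speed; a pose out of reach is approached as far as the arm can. A call with a number of a shift or a turn outside -1 to 1 is refused whole. A call with a gripper value outside its range is refused whole. The fingers move at their own pace and stop on an object; the grip force is fixed at half the most. Time passes only in rows, so rows that do not move let the fingers close. It gives the time, the measured TCP pose, the force, the opening and the grip force at its end, in the units of the state.
- ctrl.read_state(): the state, without advancing time (a new reading comes with each control period).
- eyes.get_image(name): name is "scene" or "top" or "wrist"; returns a dict with "color" (400x640x3 uint8, blue, green, red), "fovy" (degrees; the focal length in pixels is half the picture's height over the tangent of half this angle, whatever the lens; pixels are square), "cx", "cy" (the principal point, pixels), "world_from_camera" (4x4, takes a point from camera to world coordinates). Camera axes: x right, y up, looking along -z (the intrinsics and any distortion apply to the point x, -y, -z); pixel columns grow to the right and rows downward; lengths in mm; the calibration is good to about 2 mm. A picture is of the moment at which its call begins. There is no depth.
- job.finish_job(): hands the job in; it is judged then, once.
The state is a dict: "clock": time; "qpos": joint angles; "qd": joint speeds; "tau": joint torques, N m; "eef_pos": TCP position; "tool_rot": TCP orientation; "force": force on the tool from outside, world axes, zero at the start; "torque": the same for the moment, N m; "width": finger opening in mm; "gripper_force": force on a finger pad.
Only numpy, scipy, OpenCV 4.12 (cv2) and the standard library are available. Lean on these libraries where they do the work, as an engineer would, in place of code of your own. Each camera call takes 0.05 s, during which the arm holds its last target. There are 200 camera calls.

## Working session

There is one attempt and no reset: what is moved stays moved. The work goes in short steps, Python scripts to look and compute and a tool call to move; the robot and the scene stay as the last step left them, time stands still between calls to the robot, and variables do not carry over. Pictures are saved under pics/ and viewed, at most 10 in all, crops included, and the job is handed in when it is done.

Besides the shell and the picture viewer there is one more tool, called after "Call:" as name(argument=value, ...) on one line, values as JSON. carry_out: Moves the arm, as the interface text tells. Its arguments: {"type":"object","properties":{"moves":{"type":"array","items":{"type":"object","properties":{"tx":{"type":"number","minimum":-1,"maximum":1},"ty":{"type":"number","minimum":-1,"maximum":1},"tz":{"type":"number","minimum":-1,"maximum":1},"twist":{"type":"number","minimum":-1,"maximum":1},"fingers":{"type":"number"}}}}},"required":["moves"]}

```bash
mkdir -p pics; python3 - <<'E'
from cell import ctrl, eyes, job
import cv2, numpy as np
s=ctrl.read_state(); print({k:np.round(v,3) for k,v in s.items()}, ctrl.tips_ahead)
for n in("scene","top"):
    d=eyes.get_image(n); cv2.imwrite(f"pics/{n}0.png",d["color"]); print(n,[ (k,v) for k,v in d.items() if k!="color"])
E
```

```text
{'clock': np.float64(0.0), 'qpos': array([ 1.182,  0.629,  0.038,  1.518, -0.027,  0.996, -0.02 ]), 'qd': array([-0.   , -0.001, -0.001, -0.002,  0.   ,  0.   , -0.001]), 'tau': array([-0.0000e+00, -5.6342e+01,  1.2260e+00, -1.9345e+01,  1.1000e-02,
        1.1000e-02, -0.0000e+00]), 'eef_pos': array([ 206.019, -615.872,  241.399]), 'tool_rot': array([-3.14 ,  0.   ,  0.323]), 'force': array([-0.165, -0.104, -0.712]), 'torque': array([ 0.019, -0.016, -0.057]), 'gripper_force': np.float64(0.0), 'width': np.float64(85.773)} 11.0
scene [('fovy', 57.125277148902015), ('cx', 320.2871713313291), ('cy', 197.74164734395478), ('world_from_camera', array([[-6.49055373e-01,  5.09949582e-01, -5.64516206e-01,
         3.53816475e+01],
       [-7.60577995e-01, -4.50358263e-01,  4.67652166e-01,
         6.00736676e+02],
       [-1.57555117e-02,  7.32890755e-01,  6.80163881e-01,
         7.24210811e+02],
       [ 0.00000000e+00,  0.00000000e+00,  0.00000000e+00,
         1.00000000e+00]]))]
top [('fovy', 50.0135347988024), ('cx', 316.26602668547605), ('cy', 195.92175962347372), ('world_from_camera', array([[ 2.77657453e-02,  9.94943868e-01, -9.65181963e-02,
         4.32730293e+02],
       [-9.99587976e-01,  2.83381021e-02,  4.56406907e-03,
         1.44486930e+02],
       [ 7.27613503e-03,  9.63517037e-02,  9.95320756e-01,
         1.34577865e+03],
       [ 0.00000000e+00,  0.00000000e+00,  0.00000000e+00,
         1.00000000e+00]]))]
```

View pics/top0.png

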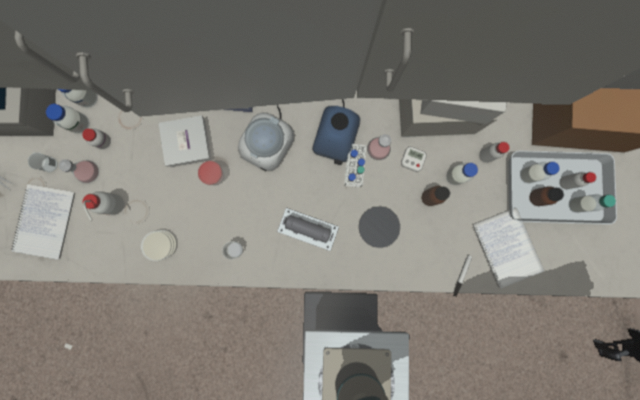

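View pics/scene0.png

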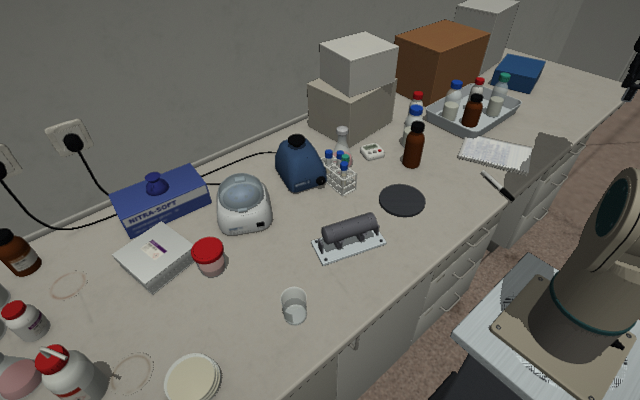

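The top view shows the cradle with the float around (308,229), tilted about 20°. The dark plate is at (380,227), and the red-lidded cup, beaker, timer and flask are clear of both. Next I'll measure the plate and the float.

```bash
cat > h.py <<'E'
from cell import ctrl, eyes, job
import cv2, numpy as np
def ray(d,u,v,z):
    M=d["world_from_camera"]; f=200/np.tan(np.radians(d["fovy"]/2))
    r=M[:3,:3]@np.array([(u-d["cx"])/f,-(v-d["cy"])/f,-1]); o=M[:3,3]
    return o+r*(z-o[2])/r[2]
def dark(d,box,lo,hi):
    g=cv2.cvtColor(d["color"],cv2.COLOR_BGR2GRAY); m=np.zeros_like(g); x0,y0,x1,y1=box
    m[y0:y1,x0:x1]=cv2.inRange(g,lo,hi)[y0:y1,x0:x1]
    c=max(cv2.findContours(m,cv2.RETR_EXTERNAL,cv2.CHAIN_APPROX_NONE)[0],key=cv2.contourArea)
    return c,cv2.minAreaRect(c)
def st():
    s=ctrl.read_state(); print({k:np.round(s[k],3).tolist() for k in("clock","eef_pos","tool_rot","force","torque","width","gripper_force")})
    return s
E
python3 - <<'E'
from h import *
d=eyes.get_image("top")
c,r=dark(d,(350,200,410,255),0,85); print("plate",r,ray(d,*r[0],12))
c,r=dark(d,(275,205,342,253),0,100); print("float",r,ray(d,*r[0],62))
b=cv2.boxPoints(r); m=[(b[i]+b[(i+1)%4])/2 for i in range(4)]
for p in m: print(p,ray(d,*p,62))
st()
big=cv2.resize(d["color"][190:265,265:415],None,fx=5,fy=5); cv2.drawContours(big,[((b-[265,190])*5).astype(int)],0,(0,0,255),1); cv2.imwrite("pics/crop.png",big)
E
```

```text
plate ((397.0, 230.0), (0.0, 0.0), 0.0) [ 462.9170364  -115.22370106   12.        ]
float ((307.3842468261719, 223.8828125), (46.79985427856445, 9.390192031860352), 13.736268043518066) [472.53511159 162.80511364  62.        ]
[284.6536  218.32643] [487.21892094 231.26114197  62.        ]
[308.4991 219.322 ] [486.24605085 159.87661876  62.        ]
[330.1149 229.4392] [457.87653769  94.4668845   62.        ]
[306.26938 228.44362] [458.85267661 165.72748123  62.        ]
{'clock': 0.15, 'eef_pos': [206.078, -615.985, 241.593], 'tool_rot': [-3.14, 0.0, 0.323], 'force': [-0.548, 0.543, -0.563], 'torque': [0.015, 0.019, -0.004], 'width': 85.766, 'gripper_force': 0.0}
```

View pics/crop.png

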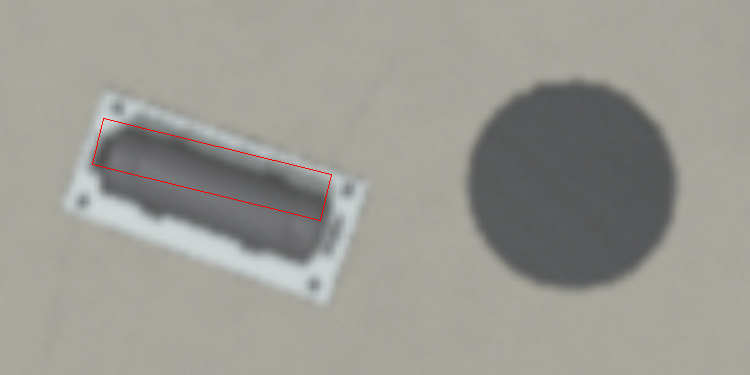

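The crop shows the float well inside the cradle base, whose corners are at (105,92), (368,182), (327,303) and (67,210) in crop pixels. The plate is a clean disc at (572,184). My dark thresholds were too low.

```bash
python3 - <<'E'
from h import *
d=eyes.get_image("top")
c,r=dark(d,(350,200,410,255),0,130); print("plate",r,ray(d,*r[0],12))
c,r=dark(d,(275,205,342,253),0,130); print("float",r,ray(d,*r[0],62))
C=[ray(d,265+a/5-.4,190+b/5-.4,10) for a,b in((105,92),(368,182),(327,303),(67,210))]
print(np.mean(C,0)); v=C[1]+C[2]-C[0]-C[3]; print(v/2,np.arctan2(v[1],v[0]))
st()
E
```

```text
plate ((378.5, 226.5), (41.0, 41.0), 90.0) [472.15539036 -57.57887513  12.        ]
float ((306.6860046386719, 227.54010009765625), (48.37274169921875, 16.800678253173828), 19.29004669189453) [461.57731668 164.56472348  62.        ]
[458.63276937 161.42404801  10.        ]
[ -52.12778214 -164.06871395    0.        ] -1.8784289719544802
{'clock': 0.2, 'eef_pos': [206.106, -616.076, 241.715], 'tool_rot': [-3.14, 0.0, 0.323], 'force': [0.766, 0.784, -0.267], 'torque': [-0.007, -0.035, 0.046], 'width': 85.124, 'gripper_force': 0.0}
```

Call:
carry_out(moves=[{"tx": 0.133,"ty": -0.079,"fingers": 1},{"tx": 0.133,"ty": -0.079,"fingers": 1},{"tx": 0.133,"ty": -0.079,"fingers": 1},{"tx": 0.133,"ty": -0.079,"fingers": 1},{"tx": 0.133,"ty": -0.079,"fingers": 1},{"tx": 0.133,"ty": -0.079,"fingers": 1},{"tx": 0.133,"ty": -0.079,"fingers": 1},{"tx": 0.133,"ty": -0.079,"fingers": 1},{"tx": 0.133,"ty": -0.079,"fingers": 1}])

```text
validation failed for argument at $.mo...
```

Call:
carry_out(moves=[{"tx": 0.039,"ty": -0.135,"fingers": 1},{"tx": 0.039,"ty": -0.135,"fingers": 1},{"tx": 0.039,"ty": -0.135,"fingers": 1},{"tx": 0.039,"ty": -0.135,"fingers": 1},{"tx": 0.039,"ty": -0.135,"fingers": 1},{"tx": 0.039,"ty": -0.135,"fingers": 1},{"tx": 0.039,"ty": -0.135,"fingers": 1},{"tx": 0.039,"ty": -0.135,"fingers": 1},{"tx": 0.039,"ty": -0.135,"fingers": 1},{"tx": 0.039,"ty": -0.135,"fingers": 1},{"tx": 0.039,"ty": -0.135,"fingers": 1}])

```text
validation failed for argument at $.mo...
```

Call:
carry_out(moves=[{"twist": -0.05,"fingers": 1},{"twist": -0.05,"fingers": 1},{"twist": -0.05,"fingers": 1},{"twist": -0.05,"fingers": 1},{"twist": -0.05,"fingers": 1},{"twist": -0.049,"fingers": 1},{"fingers": 1}])

```text
validation failed for argument at $.mo...
```

```bash
python3 - <<'E'
from h import *
d=eyes.get_image("wrist"); cv2.imwrite("pics/w1.png",d["color"]); print(d["fovy"],d["cx"],d["cy"],d["world_from_camera"].round(3))
s=st(); print(s["qpos"])
E
```

```text
66.2867900076818 322.7177682761814 203.77816627020957 [[ 3.18000e-01  8.97000e-01  3.07000e-01  2.84718e+02]
 [-9.48000e-01  3.02000e-01  1.00000e-01 -5.89552e+02]
 [-3.00000e-03 -3.23000e-01  9.46000e-01  3.73610e+02]
 [ 0.00000e+00  0.00000e+00  0.00000e+00  1.00000e+00]]
{'clock': 0.25, 'eef_pos': [206.11, -616.171, 241.883], 'tool_rot': [-3.141, 0.0, 0.323], 'force': [0.093, -0.253, -0.07], 'torque': [-0.021, 0.053, -0.065], 'width': 85.464, 'gripper_force': 0.0}
[ 1.18221586  0.62884726  0.03850147  1.51783728 -0.02700759  0.99631026
 -0.02001662]
```

View pics/w1.png

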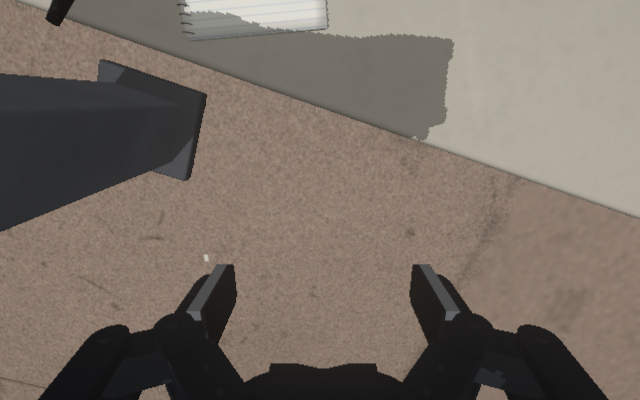

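The moves were refused, so the wrist picture shows only the floor with the notebook above it, and the fingers at (215,300) and (430,300). I'll try again with every field filled in.

Call:
carry_out(moves=[{"tx": 0.133,"ty": -0.079,"tz": 0,"twist": 0,"fingers": 1}])

```text
clock: 0.38
eef_pos: [233.0, -583.6, 241.9]
tool_rot: [3.14, 0.003, 0.316]
force: [0.8, -0.2, -0.1]
width: 85.4
gripper_force: 0.0
```

Call:
carry_out(moves=[{"tx": 0.133,"ty": -0.079,"tz": 0,"twist": 0,"fingers": 1},{"tx": 0.133,"ty": -0.079,"tz": 0,"twist": 0,"fingers": 1},{"tx": 0.133,"ty": -0.079,"tz": 0,"twist": 0,"fingers": 1},{"tx": 0.133,"ty": -0.079,"tz": 0,"twist": 0,"fingers": 1},{"tx": 0.133,"ty": -0.079,"tz": 0,"twist": 0,"fingers": 1},{"tx": 0.133,"ty": -0.079,"tz": 0,"twist": 0,"fingers": 1},{"tx": 0.133,"ty": -0.079,"tz": 0,"twist": 0,"fingers": 1},{"tx": 0.133,"ty": -0.079,"tz": 0,"twist": 0,"fingers": 1}])

```text
clock: 1.38
eef_pos: [480.0, -299.0, 242.4]
tool_rot: [3.141, -0.0, 0.323]
force: [0.8, -0.5, 0.1]
width: 85.6
gripper_force: 0.0
```

Call:
carry_out(moves=[{"tx": 0.039,"ty": -0.135,"tz": 0,"twist": 0,"fingers": 1},{"tx": 0.039,"ty": -0.135,"tz": 0,"twist": 0,"fingers": 1},{"tx": 0.039,"ty": -0.135,"tz": 0,"twist": 0,"fingers": 1},{"tx": 0.039,"ty": -0.135,"tz": 0,"twist": 0,"fingers": 1},{"tx": 0.039,"ty": -0.135,"tz": 0,"twist": 0,"fingers": 1},{"tx": 0.039,"ty": -0.135,"tz": 0,"twist": 0,"fingers": 1},{"tx": 0.039,"ty": -0.135,"tz": 0,"twist": 0,"fingers": 1},{"tx": 0.039,"ty": -0.135,"tz": 0,"twist": 0,"fingers": 1},{"tx": 0.039,"ty": -0.135,"tz": 0,"twist": 0,"fingers": 1},{"tx": 0.039,"ty": -0.135,"tz": 0,"twist": 0,"fingers": 1},{"tx": 0.039,"ty": -0.135,"tz": 0,"twist": 0,"fingers": 1}])

```text
clock: 2.75
eef_pos: [459.8, 164.4, 242.5]
tool_rot: [3.142, -0.0, 0.323]
force: [0.9, -0.7, 0.8]
width: 85.6
gripper_force: 0.0
```

Call:
carry_out(moves=[{"tx": 0,"ty": 0,"tz": 0,"twist": -0.05,"fingers": 1},{"tx": 0,"ty": 0,"tz": 0,"twist": -0.05,"fingers": 1},{"tx": 0,"ty": 0,"tz": 0,"twist": -0.05,"fingers": 1},{"tx": 0,"ty": 0,"tz": 0,"twist": -0.05,"fingers": 1},{"tx": 0,"ty": 0,"tz": 0,"twist": -0.05,"fingers": 1},{"tx": 0,"ty": 0,"tz": 0,"twist": -0.049,"fingers": 1},{"tx": 0,"ty": 0,"tz": 0,"twist": 0,"fingers": 1}])

```text
clock: 3.62
eef_pos: [459.9, 162.9, 242.3]
tool_rot: [-3.141, -0.0, 1.26]
force: [-0.5, -0.2, 1.0]
width: 85.7
gripper_force: 0.0
```

```bash
python3 - <<'E'
from h import *
d=eyes.get_image("wrist"); cv2.imwrite("pics/w2.png",d["color"]); np.save("w2.npy",d,allow_pickle=True)
s=st(); print(s["qpos"])
E
```

```text
{'clock': 3.675, 'eef_pos': [459.897, 162.893, 242.326], 'tool_rot': [-3.142, -0.0, 1.259], 'force': [-0.382, -0.131, 0.917], 'torque': [0.05, -0.009, 0.022], 'width': 85.383, 'gripper_force': 0.0}
[-0.19179511  0.4095092  -0.28460596  1.9522875   0.15624602  0.80068955
 -0.87513815]
```

View pics/w2.png

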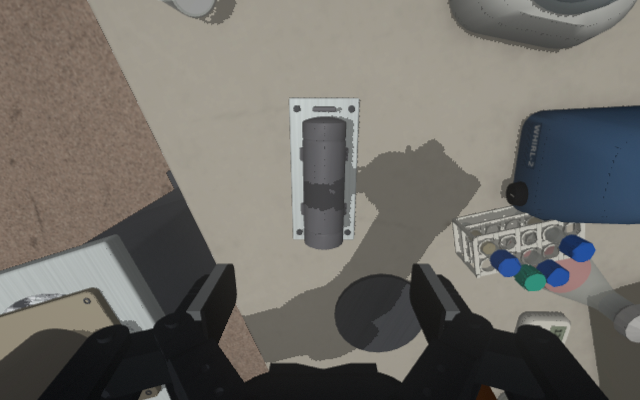

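The wrist view shows the float along columns 302–347, rows 116–249, well aligned with the tool, and the base corners at (291,98), (358,98), (356,240) and (291,240). I'll cast rays through these points.

```bash
python3 - <<'E'
from h import *
d=np.load("w2.npy",allow_pickle=True).item()
a=ray(d,325,135,60);b=ray(d,324,230,60);print(a,b,np.arctan2(*(a-b)[[1,0]]))
C=[ray(d,*p,10) for p in((291,98),(358,98),(356,240),(291,240))]; print(np.mean(C,0))
v=C[0]+C[1]-C[2]-C[3]; print(np.linalg.norm(v)/2,np.arctan2(v[1],v[0]))
# offset of centre in tool frame
s=ctrl.read_state(); y=s["tool_rot"][2]; X=np.array([np.cos(y),np.sin(y)]);Y=np.array([np.sin(y),-np.cos(y)])
for p in(a,b,np.mean(C,0)): e=(p-s["eef_pos"])[:2]; print(e@X,e@Y)
E
```

```text
[476.56349149 209.95087508  60.        ] [444.07613901 111.17324806  60.        ] 1.253046628783424
[459.79456775 160.4203434   10.        ]
175.55533709496228 1.2557883761004711
49.90152407732706 1.4210471718885735
-54.07963261028549 0.8154692291255865
-2.38512804881883 0.6618490757228492
```

Call:
carry_out(moves=[{"tx": 0.093,"ty": 0.003,"tz": 0,"twist": 0.001,"fingers": 1},{"tx": 0,"ty": 0,"tz": 0.12,"twist": 0,"fingers": 1},{"tx": 0,"ty": 0,"tz": 0.12,"twist": 0,"fingers": 1},{"tx": 0,"ty": 0,"tz": 0.12,"twist": 0,"fingers": 1},{"tx": 0,"ty": 0,"tz": 0.12,"twist": 0,"fingers": 1},{"tx": 0,"ty": 0,"tz": 0.1,"twist": 0,"fingers": 1},{"tx": 0,"ty": 0,"tz": 0.054,"twist": 0,"fingers": 1},{"tx": 0,"ty": 0,"tz": 0,"twist": 0,"fingers": 1}])

```text
clock: 4.68
eef_pos: [468.8, 189.2, 51.5]
tool_rot: [-3.141, 0.001, 1.258]
force: [1.5, 0.2, -0.4]
width: 86.0
gripper_force: 0.0
```

Call:
carry_out(moves=[{"tx": 0,"ty": 0,"tz": 0,"twist": 0,"fingers": 0.48},{"tx": 0,"ty": 0,"tz": 0,"twist": 0,"fingers": 0.48},{"tx": 0,"ty": 0,"tz": 0,"twist": 0,"fingers": 0.48},{"tx": 0,"ty": 0,"tz": 0,"twist": 0,"fingers": 0.48},{"tx": 0,"ty": 0,"tz": 0,"twist": 0,"fingers": 0.48},{"tx": 0,"ty": 0,"tz": 0,"twist": 0,"fingers": 0.48}])

```text
clock: 5.42
eef_pos: [469.6, 189.8, 54.1]
tool_rot: [3.14, -0.001, 1.259]
force: [-2.3, -1.3, 12.5]
width: 47.6
gripper_force: 59.6
```

```bash
python3 -c "
from h import *
st()"
```

```text
{'clock': 5.425, 'eef_pos': [469.573, 189.777, 54.064], 'tool_rot': [3.14, -0.001, 1.259], 'force': [-2.284, -1.258, 12.457], 'torque': [0.036, 0.751, -0.002], 'width': 47.624, 'gripper_force': 59.565}
```

Call:
carry_out(moves=[{"tx": 0,"ty": 0,"tz": -0.03,"twist": 0,"fingers": 0.48},{"tx": 0,"ty": 0,"tz": -0.05,"twist": 0,"fingers": 0.48},{"tx": 0,"ty": 0,"tz": -0.07,"twist": 0,"fingers": 0.48},{"tx": 0,"ty": 0,"tz": -0.07,"twist": 0,"fingers": 0.48},{"tx": 0,"ty": 0,"tz": -0.07,"twist": 0,"fingers": 0.48},{"tx": 0,"ty": 0,"tz": -0.07,"twist": 0,"fingers": 0.48},{"tx": 0,"ty": 0,"tz": 0,"twist": 0,"fingers": 0.48},{"tx": 0,"ty": 0,"tz": 0,"twist": 0,"fingers": 0.48}])

```text
clock: 6.42
eef_pos: [468.8, 189.1, 160.0]
tool_rot: [-3.141, 0.0, 1.259]
force: [0.3, -0.0, -2.3]
width: 42.5
gripper_force: 61.0
```

```bash
python3 - <<'E'
from h import *
a=eyes.get_image("scene")["color"][130:330,200:440]; 
st()
b=eyes.get_image("wrist")["color"]
st()
cv2.imwrite("pics/c3.png",np.hstack([cv2.resize(a,(480,400)),b[:,180:480]]))
E
```

```text
{'clock': 6.475, 'eef_pos': [468.631, 188.998, 159.615], 'tool_rot': [-3.141, 0.001, 1.259], 'force': [0.306, 0.261, -3.297], 'torque': [0.154, -0.048, 0.013], 'width': 42.281, 'gripper_force': 61.049}
{'clock': 6.525, 'eef_pos': [468.613, 189.053, 159.451], 'tool_rot': [-3.141, 0.001, 1.259], 'force': [-0.238, -0.254, -2.458], 'torque': [0.135, -0.015, -0.033], 'width': 42.231, 'gripper_force': 61.048}
```

View pics/c3.png

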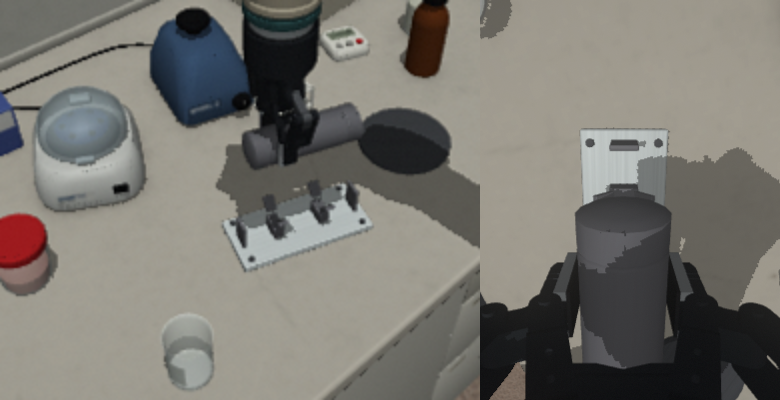

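The float is held level above the cradle and the fingers grip it near its +x end. The wrist moment of (0.14, -0.03) N m matches a weight 60 mm towards the tool's -x end, so the heavy end is the free one. Next I'll raise it and ease the grip a little at a time.

Call:
carry_out(moves=[{"tx": 0,"ty": 0,"tz": -0.08,"twist": 0,"fingers": 0.49},{"tx": 0,"ty": 0,"tz": -0.06,"twist": 0,"fingers": 0.49},{"tx": 0,"ty": 0,"tz": 0,"twist": 0,"fingers": 0.49}])

```text
clock: 6.9
eef_pos: [469.7, 189.7, 202.4]
tool_rot: [3.141, -0.001, 1.259]
force: [-0.1, -0.1, -3.7]
width: 42.2
gripper_force: 61.1
```

Call:
carry_out(moves=[{"tx": 0,"ty": 0,"tz": 0,"twist": 0,"fingers": 0.495}])

```text
clock: 7.02
eef_pos: [468.6, 189.0, 201.1]
tool_rot: [-3.14, 0.001, 1.259]
force: [0.4, -0.2, -2.9]
width: 42.4
gripper_force: 52.9
```

Call:
carry_out(moves=[{"tx": 0,"ty": 0,"tz": 0,"twist": 0,"fingers": 0.5}])

```text
clock: 7.15
eef_pos: [468.5, 189.1, 201.1]
tool_rot: [-3.14, 0.001, 1.259]
force: [0.6, -0.2, -2.5]
width: 43.0
gripper_force: 38.5
```

```bash
python3 -c "
from h import *
st()"
```

```text
{'clock': 7.15, 'eef_pos': [468.539, 189.084, 201.08], 'tool_rot': [-3.14, 0.001, 1.259], 'force': [0.569, -0.159, -2.469], 'torque': [0.202, 0.016, 0.005], 'width': 43.024, 'gripper_force': 38.541}
```

Call:
carry_out(moves=[{"tx": 0,"ty": 0,"tz": 0,"twist": 0,"fingers": 0.503},{"tx": 0,"ty": 0,"tz": 0,"twist": 0,"fingers": 0.503}])

```text
clock: 7.4
eef_pos: [469.1, 189.3, 201.8]
tool_rot: [-3.141, 0.0, 1.259]
force: [-0.4, -0.2, -2.7]
width: 42.8
gripper_force: 30.2
```

```bash
python3 -c "
from h import *
st()"
```

```text
{'clock': 7.4, 'eef_pos': [469.086, 189.343, 201.824], 'tool_rot': [-3.141, 0.0, 1.259], 'force': [-0.406, -0.165, -2.731], 'torque': [0.194, -0.031, 0.006], 'width': 42.843, 'gripper_force': 30.17}
```

Call:
carry_out(moves=[{"tx": 0,"ty": 0,"tz": 0,"twist": 0,"fingers": 0.506},{"tx": 0,"ty": 0,"tz": 0,"twist": 0,"fingers": 0.506}])

```text
clock: 7.65
eef_pos: [469.2, 189.4, 202.1]
tool_rot: [3.142, -0.0, 1.259]
force: [0.2, 0.3, -2.4]
width: 43.5
gripper_force: 22.0
```

```bash
python3 -c "
from h import *
st()"
```

```text
{'clock': 7.65, 'eef_pos': [469.212, 189.388, 202.135], 'tool_rot': [3.142, -0.0, 1.259], 'force': [0.212, 0.281, -2.434], 'torque': [0.101, 0.009, -0.008], 'width': 43.535, 'gripper_force': 22.022}
```

Call:
carry_out(moves=[{"tx": 0,"ty": 0,"tz": 0,"twist": 0,"fingers": 0.508},{"tx": 0,"ty": 0,"tz": 0,"twist": 0,"fingers": 0.508},{"tx": 0,"ty": 0,"tz": 0,"twist": 0,"fingers": 0.508}])

```text
clock: 8.02
eef_pos: [469.1, 189.3, 202.1]
tool_rot: [-3.142, 0.0, 1.259]
force: [0.4, 0.7, -2.2]
width: 43.5
gripper_force: 15.1
```

```bash
python3 - <<'E'
from h import *
st()
d=eyes.get_image("scene")
a=d["color"][100:300,200:440]; cv2.imwrite("pics/c4.png",cv2.resize(a,(720,600)))
st()
E
```

```text
{'clock': 8.025, 'eef_pos': [469.142, 189.26, 202.102], 'tool_rot': [-3.142, 0.0, 1.259], 'force': [0.398, 0.719, -2.17], 'torque': [0.009, 0.036, -0.041], 'width': 43.539, 'gripper_force': 15.059}
{'clock': 8.075, 'eef_pos': [469.129, 189.252, 202.091], 'tool_rot': [-3.142, 0.0, 1.259], 'force': [-0.181, 0.278, -2.725], 'torque': [0.058, -0.001, -0.024], 'width': 43.256, 'gripper_force': 15.148}
```

View pics/c4.png

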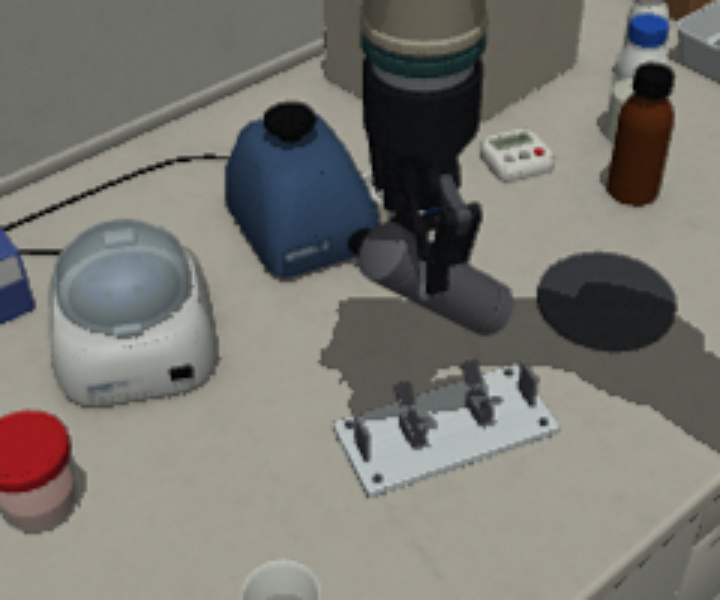

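The float runs from the light end at (385,255) up to the heavy end at (490,310), so it has drooped about 40° and the heavy end hangs low. I'll keep easing.

Call:
carry_out(moves=[{"tx": 0,"ty": 0,"tz": 0,"twist": 0,"fingers": 0.5095},{"tx": 0,"ty": 0,"tz": 0,"twist": 0,"fingers": 0.5095},{"tx": 0,"ty": 0,"tz": 0,"twist": 0,"fingers": 0.5105},{"tx": 0,"ty": 0,"tz": 0,"twist": 0,"fingers": 0.5105}])

```text
clock: 8.57
eef_pos: [469.2, 189.3, 202.1]
tool_rot: [3.142, 0.0, 1.259]
force: [-0.5, 0.8, -2.4]
width: 43.4
gripper_force: 11.8
```

Call:
carry_out(moves=[{"tx": 0,"ty": 0,"tz": 0,"twist": 0,"fingers": 0.5115},{"tx": 0,"ty": 0,"tz": 0,"twist": 0,"fingers": 0.5115}])

```text
clock: 8.82
eef_pos: [469.2, 189.4, 202.1]
tool_rot: [-3.142, 0.0, 1.259]
force: [0.1, 0.2, -3.1]
width: 43.7
gripper_force: 9.1
```

```bash
python3 - <<'E'
from h import *
st()
d=eyes.get_image("scene")
a=d["color"][100:300,200:440]; b=eyes.get_image("wrist")["color"]; cv2.imwrite("pics/c5.png",np.hstack([cv2.resize(a,(480,400)),b[:,180:480]]))
st()
E
```

```text
{'clock': 8.825, 'eef_pos': [469.153, 189.368, 202.113], 'tool_rot': [-3.142, 0.0, 1.259], 'force': [0.147, 0.159, -3.122], 'torque': [0.004, -0.003, -0.032], 'width': 43.723, 'gripper_force': 9.123}
{'clock': 8.925, 'eef_pos': [469.214, 189.382, 202.139], 'tool_rot': [3.142, -0.0, 1.259], 'force': [-0.375, 0.475, -3.109], 'torque': [0.042, 0.019, -0.042], 'width': 43.791, 'gripper_force': 9.123}
```

View pics/c5.png

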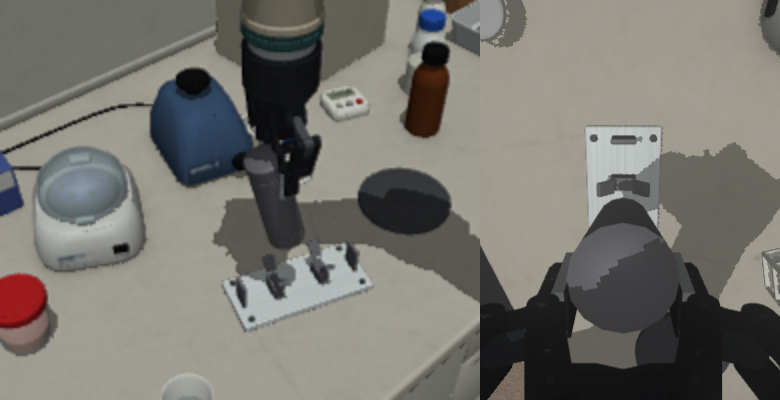

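It now hangs nearly upright: the top dome is at (623,277) in the wrist half and the bottom end at (285,240) in the scene half. I'll work out the lean from these.

```bash
cat >> h.py <<'E'
def proj(d,p):
    M=np.linalg.inv(d["world_from_camera"]); q=M[:3,:3]@p+M[:3,3]; f=200/np.tan(np.radians(d["fovy"]/2))
    return d["cx"]+f*q[0]/-q[2], d["cy"]+f*q[1]/q[2]
def lean():
    s=st(); g=s["eef_pos"]+[0,0,8]; y=s["tool_rot"][2]; X=np.array([np.cos(y),np.sin(y),0])
    for n in("scene","wrist"):
        d=eyes.get_image(n)
        for a in np.radians([0,10,20,30]):
            u=np.cos(a)*np.array([0,0,1])+np.sin(a)*X
            print(n,round(np.degrees(a)),"top",np.round(proj(d,g+40*u)),"bot",np.round(proj(d,g-100*u)))
E
python3 -c "
from h import *
lean()"
```

```text
{'clock': 8.925, 'eef_pos': [469.214, 189.382, 202.139], 'tool_rot': [3.142, -0.0, 1.259], 'force': [-0.375, 0.475, -3.109], 'torque': [0.042, 0.019, -0.042], 'width': 43.791, 'gripper_force': 9.123}
scene 0 top [339. 169.] bot [338. 216.]
scene 10 top [336. 170.] bot [345. 214.]
scene 20 top [333. 172.] bot [351. 210.]
scene 30 top [330. 174.] bot [357. 206.]
wrist 0 top [324. 354.] bot [323. 213.]
wrist 10 top [324. 336.] bot [323. 234.]
wrist 20 top [324. 316.] bot [323. 256.]
wrist 30 top [324. 295.] bot [323. 278.]
```

```bash
python3 - <<'E'
from h import *
s=st(); g0=s["eef_pos"]; y=s["tool_rot"][2]; X=np.array([np.cos(y),np.sin(y),0]); Z=np.array([0,0,1])
ds,dw=eyes.get_image("scene"),eyes.get_image("wrist")
for n,d in(("s",ds),("w",dw)): cv2.imwrite(f"{n}.png",d["color"])
# triangulate within the X-Z plane through tool axis
from scipy.optimize import fsolve
f=lambda d,uv:fsolve(lambda q:np.array(proj(d,g0+q[0]*X+q[1]*Z))-uv,[0,0])
print("bottom rim via scene",f(ds,(342,221)),"top via scene",f(ds,(331,178)))
for dz in(0,10,20,30,40,50): 
    p=ray(dw,323,277,g0[2]+dz)-g0; print(dz,p@X)
E
```

```text
{'clock': 9.025, 'eef_pos': [469.215, 189.379, 202.122], 'tool_rot': [3.142, -0.0, 1.259], 'force': [-0.234, 0.453, -2.011], 'torque': [-0.004, -0.024, 0.033], 'width': 43.777, 'gripper_force': 9.123}
bottom rim via scene [ -11.08322857 -111.95035605] top via scene [18.06597218 30.37812961]
0 0.30231288548044033
10 6.593878369369442
20 12.885443853258462
30 19.17700933714748
40 25.468574821036498
50 31.7601403049255
```

The fit gives a lean of about 11°, with the bottom about 112 mm below the TCP. I'll tighten the grip, carry the float slowly over the plate, and ease the grip again once it is low.

Call:
carry_out(moves=[{"tx": 0,"ty": 0,"tz": 0,"twist": 0,"fingers": 0.5},{"tx": 0,"ty": 0,"tz": 0,"twist": 0,"fingers": 0.5},{"tx": -0.02,"ty": 0.0066,"tz": 0,"twist": 0,"fingers": 0.5},{"tx": -0.05,"ty": 0.0165,"tz": 0,"twist": 0,"fingers": 0.5},{"tx": -0.08,"ty": 0.0264,"tz": 0,"twist": 0,"fingers": 0.5},{"tx": -0.08,"ty": 0.0264,"tz": 0,"twist": 0,"fingers": 0.5},{"tx": -0.08,"ty": 0.0264,"tz": 0,"twist": 0,"fingers": 0.5},{"tx": -0.08,"ty": 0.0264,"tz": 0,"twist": 0,"fingers": 0.5},{"tx": -0.08,"ty": 0.0264,"tz": 0,"twist": 0,"fingers": 0.5},{"tx": -0.08,"ty": 0.0264,"tz": 0,"twist": 0,"fingers": 0.5}])

```text
clock: 10.38
eef_pos: [470.0, 13.4, 202.1]
tool_rot: [3.142, 0.001, 1.258]
force: [-0.4, -1.1, -2.2]
width: 43.5
gripper_force: 27.5
```

Call:
carry_out(moves=[{"tx": -0.08,"ty": 0.0264,"tz": 0,"twist": 0,"fingers": 0.5},{"tx": -0.08,"ty": 0.0264,"tz": 0,"twist": 0,"fingers": 0.5},{"tx": -0.06,"ty": 0.0198,"tz": 0,"twist": 0,"fingers": 0.5},{"tx": -0.024,"ty": 0.008,"tz": 0,"twist": 0,"fingers": 0.5},{"tx": 0,"ty": 0,"tz": 0,"twist": 0,"fingers": 0.5},{"tx": 0,"ty": 0,"tz": 0.05,"twist": 0,"fingers": 0.5},{"tx": 0,"ty": 0,"tz": 0.06,"twist": 0,"fingers": 0.5},{"tx": 0,"ty": 0,"tz": 0.06,"twist": 0,"fingers": 0.5},{"tx": 0,"ty": 0,"tz": 0.03,"twist": 0,"fingers": 0.5},{"tx": 0,"ty": 0,"tz": 0,"twist": 0,"fingers": 0.5}])

```text
clock: 11.62
eef_pos: [470.7, -60.8, 141.8]
tool_rot: [-3.14, 0.0, 1.26]
force: [0.3, 0.7, -1.9]
width: 42.9
gripper_force: 27.6
```

```bash
python3 - <<'E'
from h import *
d=eyes.get_image("scene")
a=d["color"][120:270,320:500]; b=eyes.get_image("wrist")["color"]; cv2.imwrite("pics/c6.png",np.hstack([cv2.resize(a,(480,400)),b[:,180:480]]))
st()
E
```

```text
{'clock': 11.725, 'eef_pos': [471.367, -61.15, 142.548], 'tool_rot': [3.141, -0.0, 1.259], 'force': [0.233, -0.209, -1.731], 'torque': [0.005, -0.021, -0.009], 'width': 42.952, 'gripper_force': 27.615}
```

View pics/c6.png

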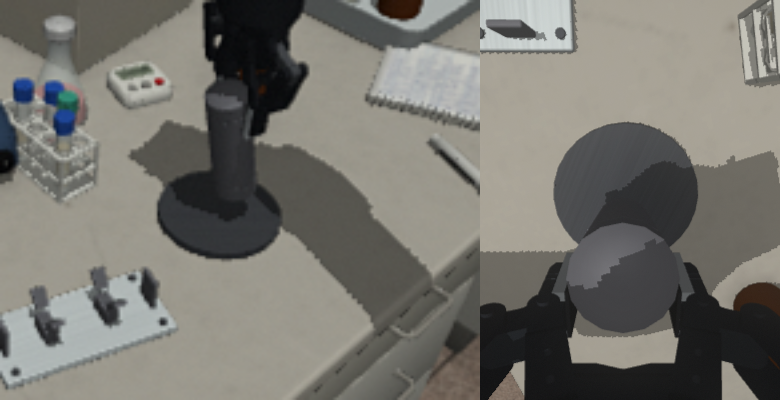

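The float hangs over the middle of the plate, with its top at (225,92) and its bottom at (235,195) in the scene half, and a small lean. I'll lower it to just above the plate and ease the grip so it swings upright.

Call:
carry_out(moves=[{"tx": 0,"ty": 0,"tz": 0.02,"twist": 0,"fingers": 0.5},{"tx": 0,"ty": 0,"tz": 0.02,"twist": 0,"fingers": 0.505},{"tx": 0,"ty": 0,"tz": 0,"twist": 0,"fingers": 0.511},{"tx": 0,"ty": 0,"tz": 0,"twist": 0,"fingers": 0.512},{"tx": 0,"ty": 0,"tz": 0,"twist": 0,"fingers": 0.5127},{"tx": 0,"ty": 0,"tz": 0,"twist": 0,"fingers": 0.5127},{"tx": 0,"ty": 0,"tz": 0,"twist": 0,"fingers": 0.5127}])

```text
clock: 12.6
eef_pos: [471.0, -61.5, 130.2]
tool_rot: [3.141, -0.0, 1.259]
force: [0.0, -0.8, -2.3]
width: 44.1
gripper_force: 6.0
```

```bash
python3 - <<'E'
from h import *
d=eyes.get_image("scene")
a=d["color"][120:270,320:500]; b=eyes.get_image("wrist")["color"]; cv2.imwrite("pics/c7.png",np.hstack([cv2.resize(a,(480,400)),b[:,180:480]]))
for i in range(4): eyes.get_image("top"); st()
E
```

```text
{'clock': 12.75, 'eef_pos': [470.955, -61.465, 130.148], 'tool_rot': [3.142, 0.0, 1.259], 'force': [0.267, -1.781, -2.664], 'torque': [0.017, -0.017, -0.004], 'width': 43.539, 'gripper_force': 6.028}
{'clock': 12.8, 'eef_pos': [470.962, -61.464, 130.145], 'tool_rot': [3.142, -0.0, 1.259], 'force': [-0.003, 0.815, -1.929], 'torque': [0.03, 0.021, 0.003], 'width': 43.891, 'gripper_force': 6.029}
{'clock': 12.85, 'eef_pos': [470.973, -61.459, 130.135], 'tool_rot': [3.142, -0.0, 1.259], 'force': [1.026, -0.678, -2.997], 'torque': [-0.017, -0.003, 0.0], 'width': 43.689, 'gripper_force': 6.029}
{'clock': 12.9, 'eef_pos': [470.963, -61.451, 130.131], 'tool_rot': [3.142, -0.0, 1.259], 'force': [0.149, -0.177, -1.464], 'torque': [0.046, -0.025, -0.029], 'width': 43.891, 'gripper_force': 6.029}
```

View pics/c7.png

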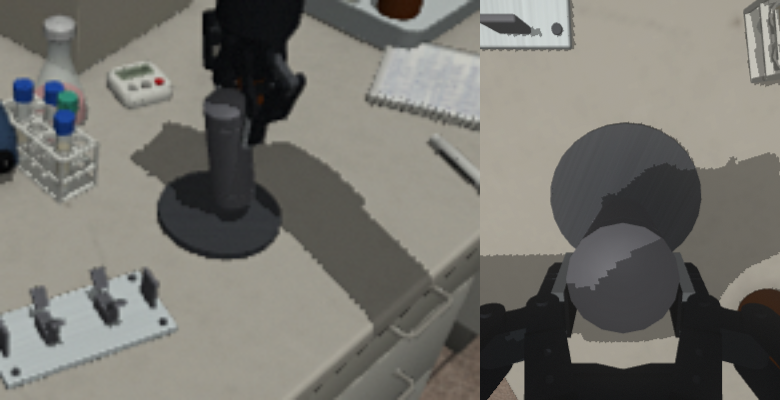

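The lean has barely changed: the top is at (225,103) and the bottom at (232,205). Friction is holding it, so I'll ease the grip a little more and then lower until it touches the plate.

Call:
carry_out(moves=[{"tx": 0,"ty": 0,"tz": 0.005,"twist": 0,"fingers": 0.5127},{"tx": 0,"ty": 0,"tz": 0,"twist": 0,"fingers": 0.5136},{"tx": 0,"ty": 0,"tz": 0,"twist": 0,"fingers": 0.5136},{"tx": 0,"ty": 0,"tz": 0,"twist": 0,"fingers": 0.5136}])

```text
clock: 13.4
eef_pos: [471.0, -61.4, 128.6]
tool_rot: [3.141, -0.0, 1.259]
force: [0.5, -0.9, -2.2]
width: 43.8
gripper_force: 3.8
```

```bash
python3 - <<'E'
from h import *
F=[]
for i in range(5): eyes.get_image("top"); F.append(ctrl.read_state()["force"])
print(np.mean(F,0)); st()
E
```

```text
[-0.01982248  0.03456001 -2.69695711]
{'clock': 13.65, 'eef_pos': [470.976, -61.449, 128.645], 'tool_rot': [3.142, -0.0, 1.259], 'force': [0.435, 0.604, -2.991], 'torque': [0.038, 0.026, 0.036], 'width': 43.765, 'gripper_force': 3.816}
```

Call:
carry_out(moves=[{"tx": 0,"ty": 0,"tz": 0.005,"twist": 0,"fingers": 0.5136},{"tx": 0,"ty": 0,"tz": 0,"twist": 0,"fingers": 0.5136},{"tx": 0,"ty": 0,"tz": 0,"twist": 0,"fingers": 0.5136}])

```text
clock: 14.02
eef_pos: [471.0, -61.4, 127.1]
tool_rot: [3.142, -0.0, 1.259]
force: [0.0, 0.8, -2.6]
width: 43.9
gripper_force: 3.8
```

```bash
python3 - <<'E'
from h import *
F=[]
for i in range(5): eyes.get_image("top"); F.append(ctrl.read_state()["force"])
d=eyes.get_image("scene")
a=d["color"][120:270,320:500]; b=eyes.get_image("wrist")["color"]; cv2.imwrite("pics/c8.png",np.hstack([cv2.resize(a,(480,400)),b[:,180:480]]))
print(np.mean(F,0)); st()
E
```

```text
[ 0.09480646 -0.19958591 -2.86324716]
{'clock': 14.375, 'eef_pos': [470.953, -61.452, 127.146], 'tool_rot': [3.142, -0.0, 1.259], 'force': [0.479, -0.052, -2.306], 'torque': [0.031, -0.05, 0.005], 'width': 43.899, 'gripper_force': 3.818}
```

View pics/c8.png

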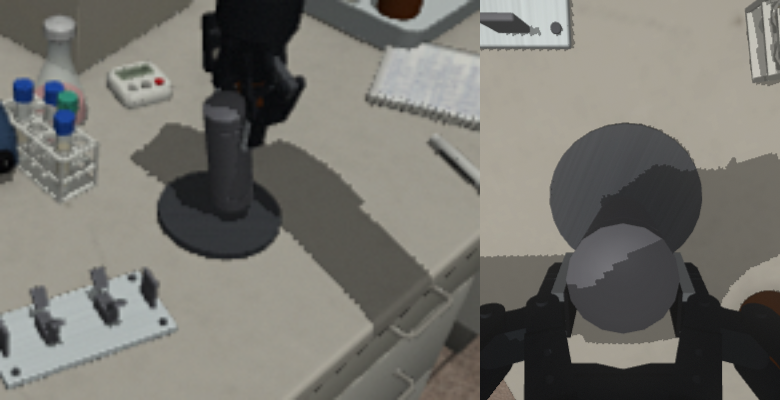

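The float is still hanging just above the plate, with its top at (225,103) and bottom at (230,210) in the scene half. That was my last picture, so I'll measure the lean by numbers from here.

```bash
python3 - <<'E'
from h import *
d=eyes.get_image("scene"); g=cv2.cvtColor(d["color"],cv2.COLOR_BGR2GRAY)
for r in range(150,206,3): print(r,*g[r,388:424])
s=st(); g0=s["eef_pos"]; y=s["tool_rot"][2]; X=np.array([np.cos(y),np.sin(y),0]); Z=np.array([0,0,1])
from scipy.optimize import fsolve
for a in(0,5,10,15,20,30):
    a=np.radians(a); t=g0+17*X+28*Z; u=np.cos(a)*Z+np.sin(a)*X
    print(round(np.degrees(a)),np.round(proj(d,t),1),np.round(proj(d,t-60*u),1),np.round(proj(d,t-135.4*u),1),"bottom z",(t-140*u)[2])
E
```

```text
150 152 152 152 149 148 146 145 144 145 145 137 66 2 12 9 15 14 17 15 15 15 17 12 11 15 20 17 9 9 8 16 15 9 12 18 29
153 151 150 151 151 150 150 150 149 149 149 150 146 96 60 65 8 15 14 15 14 19 16 14 12 14 21 18 13 11 15 14 16 17 23 18 12
156 152 151 151 150 148 146 147 147 147 123 84 50 38 42 44 44 44 44 45 47 47 46 41 28 11 20 22 19 15 20 15 12 13 12 11 11
159 150 150 151 152 150 150 151 141 81 64 66 41 44 46 46 44 45 46 47 48 49 49 50 47 16 10 14 25 26 25 21 11 12 11 8 12
162 150 149 151 148 148 150 152 143 77 76 79 81 83 86 87 87 91 91 93 96 92 49 52 47 17 12 13 24 14 13 12 12 11 11 12 13
165 153 152 150 149 149 148 151 147 100 27 34 43 52 59 64 75 79 81 81 64 62 58 41 35 53 28 8 11 12 14 17 10 10 9 10 8
168 82 83 82 84 101 112 156 155 138 24 36 37 39 41 42 44 48 48 52 51 51 46 33 46 67 58 6 8 14 13 9 39 114 150 148 149
171 83 84 84 85 84 82 82 83 78 39 30 37 38 39 43 49 50 52 51 48 54 50 35 66 72 22 9 14 9 14 25 92 155 150 151 152
174 85 83 83 83 85 84 82 84 80 51 29 34 40 39 42 44 45 47 50 53 49 40 65 80 54 4 9 6 13 42 59 86 102 98 79 82
177 84 83 84 84 83 86 85 85 83 64 30 35
[... 1014 characters left out ...]
 55 56 58 57 56 57 56 57 54 56 56 55 55 57 55 56 55 56 56 56 55 54
{'clock': 14.425, 'eef_pos': [470.964, -61.454, 127.131], 'tool_rot': [3.142, -0.0, 1.259], 'force': [-0.288, -0.25, -2.365], 'torque': [0.049, 0.037, -0.01], 'width': 44.113, 'gripper_force': 3.818}
0 [404.2 159.1] [401.  177.2] [397.4 198. ] bottom z 15.131211809989452
5 [404.2 159.1] [402.7 176.7] [401.1 196.7] bottom z 15.663954077145064
10 [404.2 159.1] [404.5 176. ] [404.8 195.1] bottom z 17.258126388280317
15 [404.2 159.1] [406.2 175.1] [408.4 193.4] bottom z 19.901596129519902
20 [404.2 159.1] [407.9 174.2] [412.  191.4] bottom z 23.57424489996228
30 [404.2 159.1] [411.1 172. ] [419.  186.7] bottom z 33.88765528016803
```

The slope of the edges and the dome position give a lean of about 12°, with the centre of mass right under the grip, so it is hanging freely and off axis. I'll lower it to touch the plate, then shift the light grip towards tool -x to bring it upright.

Call:
carry_out(moves=[{"tx": 0,"ty": 0,"tz": 0.01,"twist": 0,"fingers": 0.5136},{"tx": 0,"ty": 0,"tz": 0.005,"twist": 0,"fingers": 0.5136},{"tx": 0,"ty": 0,"tz": 0,"twist": 0,"fingers": 0.5136}])

```text
clock: 14.8
eef_pos: [470.8, -61.4, 122.4]
tool_rot: [-3.141, 0.0, 1.259]
force: [-0.4, 0.4, -2.4]
width: 43.8
gripper_force: 3.8
```

```bash
cat >> h.py <<'E'
def avg(n=5):
    F=[]
    for i in range(n):
        w=eyes.get_image("wrist"); s=ctrl.read_state(); F.append(np.r_[s["force"],s["torque"]])
    print("F",np.mean(F,0).round(3)); sc=eyes.get_image("scene"); st()
    g=cv2.cvtColor(sc["color"],cv2.COLOR_BGR2GRAY)
    for r in (162,171,177,180,183): 
        x=g[r,380:430].astype(int); print(r,*x)
E
python3 -c "
from h import *
avg()"
```

```text
F [ 7.600e-02 -1.280e-01 -2.608e+00  1.300e-02 -3.000e-03  2.000e-03]
{'clock': 15.1, 'eef_pos': [471.001, -61.461, 122.666], 'tool_rot': [3.141, -0.0, 1.259], 'force': [0.661, 0.045, -2.757], 'torque': [0.072, -0.017, -0.012], 'width': 43.736, 'gripper_force': 3.819}
162 152 151 150 152 153 152 152 151 152 149 150 148 148 151 152 141 66 75 81 82 82 79 87 80 82 84 85 80 47 49 52 44 7 13 14 22 18 17 10 11 13 12 14 11 13 11 9 7 23 88
171 82 84 84 85 84 85 86 85 84 84 83 83 83 83 83 84 74 29 33 38 39 46 52 46 50 55 65 58 52 54 33 66 72 19 11 13 12 12 25 90 154 151 153 155 153 152 151 152 150 151
177 84 84 84 84 84 85 85 84 83 84 84 85 85 85 85 85 81 50 33 36 36 40 42 45 48 48 50 53 51 45 55 83 58 55 67 79 83 85 82 82 83 84 84 84 83 85 84 82 83 84
180 85 84 84 83 83 85 86 84 85 84 85 85 84 86 85 84 83 62 30 35 38 40 43 43 47 48 50 53 53 46 46 46 42 44 67 84 83 83 82 82 84 85 86 85 85 84 84 84 84 86
183 84 84 84 85 84 85 82 84 84 84 87 86 86 86 85 86 88 80 29 34 38 40 43 45 47 49 49 49 45 47 47 46 43 45 66 87 86 85 84 84 84 85 84 86 85 85 85 84 85 85
```

Not touching yet. I'll lower in 1.5 mm steps.

Call:
carry_out(moves=[{"tx": 0,"ty": 0,"tz": 0.007,"twist": 0,"fingers": 0.5136},{"tx": 0,"ty": 0,"tz": 0,"twist": 0,"fingers": 0.5136},{"tx": 0,"ty": 0,"tz": 0,"twist": 0,"fingers": 0.5136}])

```text
clock: 15.48
eef_pos: [470.9, -61.4, 120.5]
tool_rot: [-3.142, 0.0, 1.259]
force: [0.2, 0.5, -2.7]
width: 44.0
gripper_force: 3.8
```

```bash
python3 -c "
from h import *
avg()" | head -2
```

```text
F [-1.640e-01  5.720e-01 -1.866e+00  2.500e-02  1.100e-02 -1.000e-03]
{'clock': 15.775, 'eef_pos': [470.962, -61.455, 120.53], 'tool_rot': [3.142, -0.0, 1.259], 'force': [0.74, 0.652, -2.668], 'torque': [-0.017, 0.084, -0.014], 'width': 43.967, 'gripper_force': 3.826}
```

Call:
carry_out(moves=[{"tx": 0,"ty": 0,"tz": 0.006,"twist": 0,"fingers": 0.5136},{"tx": 0,"ty": 0,"tz": 0,"twist": 0,"fingers": 0.5136},{"tx": 0,"ty": 0,"tz": 0,"twist": 0,"fingers": 0.5136}])

```text
clock: 16.15
eef_pos: [470.9, -61.4, 118.7]
tool_rot: [-3.142, 0.0, 1.259]
force: [0.2, -0.3, -1.8]
width: 44.4
gripper_force: 3.8
```

```bash
python3 -c "
from h import *
avg()" | head -2
```

```text
F [ 0.079 -0.076 -2.505  0.022 -0.013 -0.01 ]
{'clock': 16.45, 'eef_pos': [470.978, -61.452, 118.744], 'tool_rot': [3.142, -0.0, 1.259], 'force': [0.368, -0.261, -2.846], 'torque': [0.001, -0.016, -0.037], 'width': 43.94, 'gripper_force': 3.83}
```

Call:
carry_out(moves=[{"tx": 0,"ty": 0,"tz": 0.006,"twist": 0,"fingers": 0.5136},{"tx": 0,"ty": 0,"tz": 0,"twist": 0,"fingers": 0.5136},{"tx": 0,"ty": 0,"tz": 0,"twist": 0,"fingers": 0.5136}])

```text
clock: 16.82
eef_pos: [470.9, -61.4, 116.9]
tool_rot: [-3.142, 0.0, 1.259]
force: [0.1, -0.2, -2.6]
width: 44.3
gripper_force: 3.8
```

```bash
python3 -c "
from h import *
avg()" | head -2
```

```text
F [ 0.259  0.026 -2.519  0.013  0.003  0.005]
{'clock': 17.125, 'eef_pos': [470.983, -61.465, 116.939], 'tool_rot': [3.142, -0.0, 1.259], 'force': [-0.546, 0.869, -3.215], 'torque': [-0.043, -0.041, 0.023], 'width': 43.758, 'gripper_force': 3.834}
```

Call:
carry_out(moves=[{"tx": 0,"ty": 0,"tz": 0.006,"twist": 0,"fingers": 0.5136},{"tx": 0,"ty": 0,"tz": 0,"twist": 0,"fingers": 0.5136},{"tx": 0,"ty": 0,"tz": 0,"twist": 0,"fingers": 0.5136}])

```text
clock: 17.5
eef_pos: [471.4, -61.5, 115.4]
tool_rot: [3.141, -0.0, 1.259]
force: [0.3, 0.1, 2.8]
width: 43.9
gripper_force: 4.1
```

```bash
python3 -c "
from h import *
avg(8)" | head -1
```

```text
F [-0.076  0.562  3.85   0.041 -0.067  0.011]
```

Call:
carry_out(moves=[{"tx": 0,"ty": 0,"tz": 0.006,"twist": 0,"fingers": 0.5136},{"tx": 0,"ty": 0,"tz": 0,"twist": 0,"fingers": 0.5136},{"tx": 0,"ty": 0,"tz": 0,"twist": 0,"fingers": 0.5136}])

```text
clock: 18.32
eef_pos: [471.1, -61.4, 113.4]
tool_rot: [3.141, -0.0, 1.259]
force: [0.8, 1.1, 4.7]
width: 43.9
gripper_force: 4.1
```

```bash
python3 -c "
from h import *
avg(8)
d=eyes.get_image('wrist');g=cv2.cvtColor(d['color'],cv2.COLOR_BGR2GRAY);print(*g[200:345:3,300])"
```

```text
F [ 0.548  0.424  4.805  0.118 -0.118 -0.007]
{'clock': 18.775, 'eef_pos': [471.108, -61.433, 113.407], 'tool_rot': [3.141, -0.0, 1.259], 'force': [0.003, 1.123, 4.622], 'torque': [0.162, -0.09, 0.009], 'width': 43.902, 'gripper_force': 4.142}
162 151 151 152 151 152 152 152 151 151 149 150 148 147 151 147 117 36 39 42 44 44 44 47 46 47 47 48 48 49 49 45 15 10 17 23 28 31 24 7 12 9 11 13 11 13 14 19 15 9 37
171 81 82 84 85 85 85 85 85 85 84 82 83 84 83 83 79 37 34 35 38 41 42 43 45 48 51 50 51 63 83 31 65 72 21 10 12 11 10 16 42 68 74 78 99 153 158 154 153 151 150
177 84 83 83 83 84 85 85 85 84 83 85 84 85 85 86 84 64 28 35 37 39 42 44 46 48 50 51 54 51 37 75 87 9 11 13 14 10 24 69 84 82 84 84 83 84 83 82 82 82 84
180 85 84 84 84 84 84 85 85 85 85 86 86 85 84 85 85 78 26 35 38 39 41 44 46 47 51 51 52 45 50 67 70 54 55 80 84 82 84 83 83 83 85 84 85 86 84 84 84 84 86
183 85 83 84 86 84 85 85 84 84 84 84 85 85 86 87 88 82 50 33 37 41 42 44 45 48 51 52 51 45 47 46 45 41 53 86 84 86 84 84 83 85 84 84 86 85 85 86 84 84 85
73 49 49 48 47 47 48 47 49 47 86 93 94 96 96 99 101 102 104 105 106 108 109 109 110 110 111 68 66 67 66 65 65 66 65 65 64 64 64 63 63 64 63 63 76 102 102 102 103
```

Contact at TCP z ≈ 115. Now I'll shift the grip towards tool -x.

Call:
carry_out(moves=[{"tx": -0.008,"ty": 0,"tz": 0,"twist": 0,"fingers": 0.5136},{"tx": -0.008,"ty": 0,"tz": 0,"twist": 0,"fingers": 0.5136},{"tx": -0.008,"ty": 0,"tz": 0,"twist": 0,"fingers": 0.5136},{"tx": -0.008,"ty": 0,"tz": 0,"twist": 0,"fingers": 0.5136},{"tx": 0,"ty": 0,"tz": 0,"twist": 0,"fingers": 0.5136}])

```text
clock: 19.45
eef_pos: [467.8, -70.9, 113.2]
tool_rot: [-3.141, 0.0, 1.258]
force: [-0.4, 0.1, 2.3]
width: 43.8
gripper_force: 4.3
```

```bash
python3 -c "
from h import *
avg(4)
d=eyes.get_image('wrist');g=cv2.cvtColor(d['color'],cv2.COLOR_BGR2GRAY);print(*g[200:345:3,300])"
```

```text
F [ 0.44  -0.322  1.723 -0.066 -0.153 -0.031]
{'clock': 19.7, 'eef_pos': [467.871, -70.616, 113.213], 'tool_rot': [-3.141, 0.0, 1.259], 'force': [0.027, -1.022, 1.228], 'torque': [-0.141, -0.193, 0.025], 'width': 43.877, 'gripper_force': 4.275}
162 151 151 151 150 153 153 152 151 151 150 150 149 148 150 149 150 148 149 143 102 74 75 75 77 73 51 76 44 47 47 48 48 50 47 28 10 13 18 20 53 103 34 8 11 13 10 11 12 14 16
171 148 97 81 84 84 84 86 86 84 84 84 82 84 83 82 82 83 85 79 40 33 37 42 49 44 43 45 44 46 51 46 55 61 32 66 72 26 9 15 10 12 12 38 81 86 105 103 114 158 155
177 84 83 83 84 85 86 86 85 84 83 85 84 84 85 86 85 85 85 78 39 34 35 39 41 43 47 49 52 53 54 55 49 36 75 87 8 7 11 7 15 47 82 84 85 83 84 84 82 83 83
180 83 84 83 84 84 85 85 85 85 85 86 84 85 84 84 85 86 85 81 38 34 38 41 42 45 48 49 51 52 53 54 54 45 47 49 59 85 85 83 82 84 85 83 84 84 84 84 84 85 85
183 84 85 85 87 85 85 84 84 84 85 85 85 86 87 86 85 87 86 68 28 34 37 40 42 48 48 51 50 53 53 54 48 45 41 44 66 87 86 85 85 82 85 86 85 86 85 84 86 84 84
52 52 51 51 51 50 50 51 51 53 49 51 84 98 99 100 101 103 107 109 112 112 113 115 115 114 113 112 72 67 68 67 67 66 67 66 66 66 66 66 65 65 65 64 63 66 104 105 104
```

That works: the edge slope now corresponds to a lean of about 7°. I'll go the same way again.

Call:
carry_out(moves=[{"tx": -0.008,"ty": 0,"tz": 0,"twist": 0,"fingers": 0.5136},{"tx": -0.008,"ty": 0,"tz": 0,"twist": 0,"fingers": 0.5136},{"tx": -0.008,"ty": 0,"tz": 0,"twist": 0,"fingers": 0.5136},{"tx": -0.008,"ty": 0,"tz": 0,"twist": 0,"fingers": 0.5136},{"tx": 0,"ty": 0,"tz": 0,"twist": 0,"fingers": 0.5136}])

```text
clock: 20.38
eef_pos: [464.8, -80.0, 113.3]
tool_rot: [-3.141, 0.0, 1.258]
force: [0.2, 0.3, 0.5]
width: 43.8
gripper_force: 4.1
```

```bash
python3 -c "
from h import *
avg(4)"
```

```text
F [-0.04  -0.107 -0.136  0.017 -0.042  0.026]
{'clock': 20.625, 'eef_pos': [464.915, -79.718, 113.25], 'tool_rot': [-3.141, 0.0, 1.259], 'force': [0.808, -0.333, 0.553], 'torque': [-0.055, -0.036, -0.033], 'width': 43.944, 'gripper_force': 4.065}
162 151 151 152 153 152 151 152 151 150 149 149 148 149 150 150 150 147 148 146 145 145 115 36 46 84 85 86 87 83 88 83 83 83 78 45 50 51 35 11 7 13 32 75 93 14 7 10 10 12 12
171 155 155 149 99 80 83 85 87 84 83 84 84 85 83 83 82 82 84 84 85 83 66 29 35 40 41 43 51 55 59 50 51 52 53 57 55 32 65 71 24 7 14 13 14 18 52 86 84 86 100
177 85 84 85 83 84 85 85 83 85 84 86 84 84 85 86 85 85 84 84 85 81 38 34 40 43 45 46 48 51 53 54 56 55 56 51 42 72 89 42 13 36 45 74 78 86 84 83 82 82 84
180 85 83 83 83 84 85 84 85 85 84 86 86 86 85 84 84 85 85 84 84 69 28 36 40 44 47 48 50 51 53 54 56 55 56 52 43 45 71 85 84 84 85 83 85 85 86 84 84 84 85
183 154 135 81 85 85 83 84 82 83 84 83 87 86 86 86 87 86 84 73 67 40 33 38 43 44 46 48 51 52 54 55 55 56 53 44 41 48 86 85 85 83 86 85 85 84 85 86 86 85 85
```

The lean is now about 2° and the plate carries the full weight. I'll release and retreat straight up.

Call:
carry_out(moves=[{"tx": 0,"ty": 0,"tz": 0,"twist": 0,"fingers": 0.516},{"tx": 0,"ty": 0,"tz": 0,"twist": 0,"fingers": 0.525},{"tx": 0,"ty": 0,"tz": 0,"twist": 0,"fingers": 0.55},{"tx": 0,"ty": 0,"tz": 0,"twist": 0,"fingers": 0.7},{"tx": 0,"ty": 0,"tz": 0,"twist": 0,"fingers": 0.85},{"tx": 0,"ty": 0,"tz": 0,"twist": 0,"fingers": 1},{"tx": 0,"ty": 0,"tz": 0,"twist": 0,"fingers": 1},{"tx": 0,"ty": 0,"tz": 0,"twist": 0,"fingers": 1}])

```text
clock: 21.62
eef_pos: [465.1, -79.7, 113.3]
tool_rot: [3.142, -0.0, 1.259]
force: [0.3, 0.6, -0.7]
width: 85.5
gripper_force: 0.0
```

Call:
carry_out(moves=[{"tx": 0,"ty": 0,"tz": -0.03,"twist": 0,"fingers": 1},{"tx": 0,"ty": 0,"tz": -0.08,"twist": 0,"fingers": 1},{"tx": 0,"ty": 0,"tz": -0.12,"twist": 0,"fingers": 1},{"tx": 0,"ty": 0,"tz": -0.12,"twist": 0,"fingers": 1},{"tx": 0,"ty": 0,"tz": 0,"twist": 0,"fingers": 1},{"tx": 0,"ty": 0,"tz": 0,"twist": 0,"fingers": 1},{"tx": 0,"ty": 0,"tz": 0,"twist": 0,"fingers": 1},{"tx": 0,"ty": 0,"tz": 0,"twist": 0,"fingers": 1}])

```text
clock: 22.62
eef_pos: [464.5, -79.6, 217.5]
tool_rot: [-3.14, 0.0, 1.259]
force: [-0.9, 0.7, -0.2]
width: 85.6
gripper_force: 0.0
```

```bash
python3 - <<'E'
from h import *
st()
d=eyes.get_image("scene"); g=cv2.cvtColor(d["color"],cv2.COLOR_BGR2GRAY)
for r in range(144,210,4): print(r,*g[r,390:436])
print(proj(d,np.array([472,-57.6,147])),proj(d,np.array([472,-57.6,12])))
d=eyes.get_image("wrist"); g=cv2.cvtColor(d["color"],cv2.COLOR_BGR2GRAY); print(proj(d,np.array([472,-57.6,152])),proj(d,np.array([472,-57.6,12])))
for r in range(150,330,15): print(r,*g[r,230:420:6])
E
```

```text
{'clock': 22.625, 'eef_pos': [464.549, -79.633, 217.545], 'tool_rot': [-3.14, 0.0, 1.259], 'force': [-0.914, 0.717, -0.179], 'torque': [0.021, -0.06, -0.031], 'width': 85.613, 'gripper_force': 0.0}
144 152 151 149 149 147 146 145 145 145 140 115 69 78 85 89 40 15 22 24 26 27 28 30 30 33 32 33 32 33 32 33 28 24 63 150 150 152 143 82 65 73 31 1 7 19 43
148 151 152 150 148 145 144 144 145 145 141 139 137 135 133 90 13 20 25 24 26 28 29 29 30 31 31 31 31 30 29 30 25 51 125 153 149 149 149 151 152 152 151 149 149 149 151
152 152 151 149 148 148 150 148 149 148 150 148 146 148 136 14 19 24 25 27 27 28 29 29 30 30 33 30 30 30 29 26 48 118 154 149 150 149 149 151 150 151 151 150 149 152 151
156 152 151 149 147 146 146 149 150 150 153 144 96 74 26 16 22 26 28 35 33 34 34 33 31 30 30 32 30 32 28 36 96 154 150 150 149 148 150 149 150 151 152 149 151 150 151
160 155 154 153 152 150 149 150 145 144 135 70 75 75 77 79 82 82 84 86 86 87 87 88 88 75 44 47 46 33 26 75 154 149 150 149 149 149 149 149 149 150 149 147 149 149 149
164 85 85 83 83 81 80 84 100 110 151 134 46 50 77 86 87 87 87 90 92 92 93 
[... 2782 characters left out ...]
5 105 106 105 104 104 103 104 102 102 102 100 98 148
255 105 106 105 105 105 106 106 106 105 106 105 106 105 105 105 105 105 105 105 105 105 105 105 103 104 105 147 156 155 153 148 47
270 32 104 104 104 105 105 104 105 104 106 105 105 105 105 106 105 106 106 105 106 105 106 106 159 156 155 156 160 156 156 155 34
285 31 94 104 105 105 105 105 105 105 106 105 106 107 105 106 107 106 106 105 158 161 160 158 158 159 160 161 159 158 158 86 34
300 31 137 160 160 160 161 162 157 140 145 147 158 161 161 160 160 159 160 158 160 162 162 161 162 159 162 160 158 158 156 79 34
315 98 161 161 161 162 162 162 162 161 161 162 161 161 161 161 159 161 161 160 159 162 161 159 160 160 161 160 160 161 158 158 63
```

The float stands upright within a pixel or so of the plate centre in both views, and the gripper is clear. I'll hand it in.

```bash
python3 -c "
from cell import job
print(job.finish_job())"
```

```text
the job is handed in; nothing more can be done
None
```

The float is standing heavy end down near the middle of the plate, with the gripper clear, and I handed the job in at about 23 s; the judge gave no verdict, and I viewed 11 pictures against the limit of 10.

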